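Index the stage and hold a wear-test block in its locating corner

TASK

The microscope's rotary indexing stage was left part of the way round: turn it counter-clockwise (seen from above) until its upright black knob stands at the plunger block on the corner of the base and the stage clicks into its detent. Then take the rectangular grooved wear-test block from the rubber mat, set it flat on the stage, groove up, and press it into the corner of the two fences, long side to the long fence, so that it touches both of them at once. Finish while still holding it pressed there, without letting go, so that I can tighten the strap clamp, and leave the other things on the bench where they are.

Things in the scene. Friction and masses are not known exactly. Their poses are not given: they have to be found in the camera images.
- turntable (a joint): angle of the rotary stage (rad); it grows counter-clockwise seen from above. A spring ball plunger clicks into a detent every quarter turn (0, 1.571, ...); the wanted detent, with the knob right at the plunger block, is 1.571. Between detents the stage turns lightly and stays where it is left; entering or leaving a detent takes 8 to 9 N at the knob, felt over the last 0.13 rad, and the detent centres the stage within about 0.01 rad once the knob is let go.
- stage_top (a point): centre of the round stage's top face, on its vertical axis of rotation, 56 mm above the bench. Stage: aluminium disc, diameter 170 mm. Axes turn with the stage: its z is up, its x runs along the long fence towards the short fence, its y points towards the long fence. A block seated in the corner is centred on this point (its underside centre lies here).
- knob_mid (a point): middle of the grip of the stage's knob: an upright black cylinder, diameter 18 mm, grip from 10 to 42 mm above the stage's top (this point is 26 mm above it), 74 mm from the axis, on the side away from the corner (stage x = y = -52 mm).
- plunger_top (a point): middle of the top of the plunger block, a dark steel block 30 x 30 mm, 54 mm high above the bench (2 mm below the stage's top), standing on a corner of the base beside the rim, 112 mm from the axis. It tells where the knob must be turned to.
- index_base: the stage's fixed base: square steel plate 240 x 240 x 12 mm bolted down; origin at the centre of its underside, on the bench, z up, x and y along its sides. With the stage at 1.571 the stage's axes are parallel to the base's. A digital microscope on a 240 mm column stands beyond it to the left, swung out of the way, no part of it nearer than 200 mm to the stage's axis.
- long_fence: the long fence, steel bar 54 mm long, 10 mm thick, 14 mm high, fixed on the stage; origin in the middle of the lower edge of its inner face (18 mm from the axis); x along the bar towards the short fence, y pointing out of the corner through the bar, away from the block. Block, fences and stage are smooth and oily (friction about 0.3); a steady 5 to 10 N towards each fence is plenty.
- short_fence: the short fence, steel bar 30 mm long, 10 mm thick, 14 mm high, square to the long one; origin in the middle of the lower edge of its inner face (30 mm from the axis); x points out through the bar, away from the block, y along the bar towards the long fence. A clamp stud with its strap swung aside stands behind the corner, 71 mm from the axis, its top 42 mm above the stage.
- wear_block: the wear-test block: aluminium, 60 (x) x 36 (y) x 40 (z) mm, about 0.24 kg, a dark worn groove along the middle of its top; origin at the centre of its underside. It lies groove up on the mat; its sides are plain, so the fingers can grip it across its 36 mm width above the 14 mm high fences.
- mat: the fixed black rubber mat, 240 x 160 x 3 mm; origin at the centre of its underside.
- bearing_ring: bystander on the mat: steel ring, outside diameter 52 mm, 18 mm high; origin at the centre of its underside.
- roller: bystander on the mat: steel roller standing upright, diameter 26 mm, 35 mm high; origin at the centre of its underside.
- sample_bottle: bystander: amber sample bottle, diameter 60 mm, 125 mm high; origin at the centre of its underside.
- oil_jar: bystander: amber jar, diameter 68 mm, 90 mm high; origin at the centre of its underside.
- beaker: bystander: glass beaker, diameter 68 mm, 85 mm high; origin at the centre of its underside.
- reference_block: bystander: flat dark steel hardness reference block, 60 x 60 x 16 mm; origin at the centre of its underside.
- screwdriver: bystander: screwdriver lying on the bench, 190 mm long.

How it is judged:
By the outcome, as a careful person would: the job done as asked, in the order asked, and still so for the second after the job is handed in, while the arm keeps its last pose, push and grip.
It also fails if it takes over 72 s, if anything falls off the work surface, if the arm or the gripper's body presses on something with over 40 N, if the wrist force passes 120 N, or if a joint passes its speed limit or range.

ROBOT

A 6-joint arm with a two-finger parallel gripper is mounted at the origin on the work surface. World frame = base frame: x ahead of the robot, y to its left, z up, the work surface at z = 0. Lengths are in m, angles in rad, forces in N, time in s.
With the tool pointing down it reaches from about 0.425 to 0.95 m from the base axis. Payload 14.7 kg.
Tool frame: the origin (TCP) lies at the very end of the fingers, on their centre line; the grasp point (between the pads) lies 19 mm behind it; z points along the fingers, y is the line along which they close (so a half turn about z gives the same grasp; the last joint's range is limited). The gripper opens to 85 mm and grips with 20 to 120 N. Pads are 22 mm wide; open, the fingers measure 114 mm over their backs; the gripper's body (76 mm by 85 mm) begins 54 mm behind the grasp point. The pads swing forward as they close: fully open they stand 13 mm farther back than shut.
Start: joints at [1.096, 0.48, 1.596, -0, 1.065, -0.047], TCP at [0.27, 0.591, 0.192] pointing down, gripper open.
Joint ranges: [-2.75, 2.75], [-0.82, 2.05], [0.23, 2.67], [-1.56, 4.7], [0.09, 2.69], [-2.92, 2.92]. Speed limits (rad/s): [1.89, 1.89, 2.39, 3.01, 3.01, 3.01].

INTERFACE

Orientations are given as a rotation vector (axis times angle).
In Python, from plant import bot, vision, order gives the robot as it stands.
- The arm moves only by the tool drive_tool, never from a script. Its argument "commands" is a list of rows, each a list of 3 entries, a list of its own where there are three numbers: the shift along the world's x, y, z in cm, then the turn, a rotation vector about the world's x, y, z in rad, then the closure, from 0 (fully open) to 1 (shut). In form: [[[x, y, z], [ax, ay, az], grip], ...]. A call has exactly 10 rows; each row shifts and turns the commanded pose from where the row before left it; what a row does not reach is not made up. A row lasts 1/10 s, in which the tool goes at most 50 mm and 8.59 degrees, less where a joint would pass 70% of its speed; a pose out of reach is approached as far as the arm can. A call with a gripper value outside its range is refused whole. The fingers move at their own pace and stop on an object; the grip force is fixed at half the most. Time passes only in rows, so rows that do not move let the fingers close, or fill a call up. It gives the time, the measured TCP pose, the force, the opening and the grip force at its end, in the units of the state.
- bot.state(): the state, without advancing time (a new reading comes with each control period).
- vision.grab_frame(name): name is "side" or "top" or "wrist"; returns a dict with "pixels" (420x560x3 uint8, red, green, blue), "fovy" (degrees; the focal length in pixels is half the picture's height over the tangent of half this angle, whatever the lens; pixels are square), "cx", "cy" (the principal point, pixels), "pose" (4x4, takes a point from camera to world coordinates). Camera axes: x right, y down, z forward; pixel columns grow to the right and rows downward; lengths in m; the calibration is good to about 2 mm. A picture is of the moment at which its call begins. There is no depth.
- order.close_job(): hands the job in; it is judged then, once.
The state is a dict: "t": time; "joint_positions": joint angles; "qd": joint speeds; "tau": joint torques, N m; "eef_pos": TCP position; "tcp_rot": TCP orientation; "ft_force": force on the tool from outside, world axes, zero at the start; "wrist_torque": the same for the moment, N m; "gripper_width": opening from 0.0 (shut) to 1.0 (fully open); "grasp_force": force on a finger pad.
Only numpy, scipy, OpenCV 4.12 (cv2) and the standard library are available. Lean on these libraries where they do the work, as an engineer would, in place of code of your own. Each camera call takes 0.05 s, during which the arm holds its last target. There are 200 camera calls.

## Working session

There is one attempt and no reset: what is moved stays moved. The work goes in short steps, Python scripts to look and compute and a tool call to move; the robot and the scene stay as the last step left them, time stands still between calls to the robot, and variables do not carry over. Pictures are saved under pics/ and viewed, at most 10 in all, crops included, and the job is handed in when it is done.

Besides the shell and the picture viewer there is one more tool, called after "Call:" as name(argument=value, ...), one argument or row to a line, values as JSON. drive_tool: Moves the arm, as the interface text tells. Its arguments: {"type":"object","properties":{"commands":{"type":"array","items":{"type":"array"}}},"required":["commands"]}

```bash
mkdir -p pics; cat > h.py <<'E'
import numpy as np, cv2, json
from plant import bot, vision, order
def snap(name,fn):
    f=vision.grab_frame(name); cv2.imwrite(f'pics/{fn}.png',f['pixels'][:,:,::-1])
    np.savez(f'pics/{fn}.npz',fovy=f['fovy'],cx=f['cx'],cy=f['cy'],pose=f['pose']); return f
def P(fn,u,v,z):
    f=np.load(f'pics/{fn}.npz'); F=210/np.tan(np.radians(f['fovy'])/2); T=f['pose']
    d=T[:3,:3]@np.array([(u-f['cx'])/F,(v-f['cy'])/F,1]); o=T[:3,3]
    return np.round(o+d*(z-o[2])/d[2],4)
E
python3 - <<'E'
from h import *
for n in('top','side'):
    f=snap(n,n+'0'); print(n,f['fovy'],np.round(f['pose'],3).tolist())
    cv2.imwrite(f'pics/{n}0b.png',cv2.resize(f['pixels'][:,:,::-1],(800,600),interpolation=cv2.INTER_CUBIC))
print(bot.state())
E
```

```text
top 42.17284039829891 [[0.018, -0.993, 0.118, 0.412], [-1.0, -0.02, -0.012, 0.025], [0.014, -0.118, -0.993, 1.598], [0.0, 0.0, 0.0, 1.0]]
side 56.71874197032572 [[0.942, -0.2, 0.269, 0.333], [-0.335, -0.61, 0.718, -0.746], [0.021, -0.767, -0.641, 0.747], [0.0, 0.0, 0.0, 1.0]]
{'t': 0.1, 'joint_positions': array([ 1.09638777e+00,  4.80779177e-01,  1.59678631e+00,  3.48171701e-05,
        1.06510137e+00, -4.65959624e-02]), 'qd': array([-0.00097001, -0.00179326, -0.0022147 , -0.00123313,  0.00026196,
       -0.00104836]), 'tau': array([-3.77334209e-04, -9.52272820e+01, -4.31032884e+01, -2.97416200e-04,
        5.40717403e-03,  2.44546152e-05]), 'eef_pos': array([0.26945854, 0.59108044, 0.19183922]), 'tcp_rot': array([-6.66854298e-01, -3.06968792e+00,  1.61794167e-03]), 'ft_force': array([-0.78652543,  0.58768282,  0.36529866]), 'wrist_torque': array([ 0.03900943,  0.01685996, -0.02555353]), 'grasp_force': 0.0, 'gripper_width': 0.9973393486442617}
```

View pics/top0b.png

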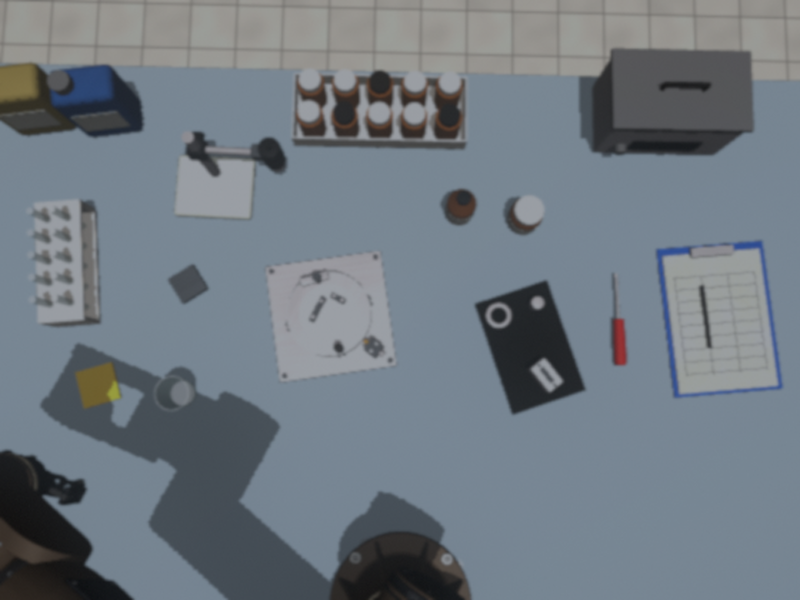

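View pics/side0b.png

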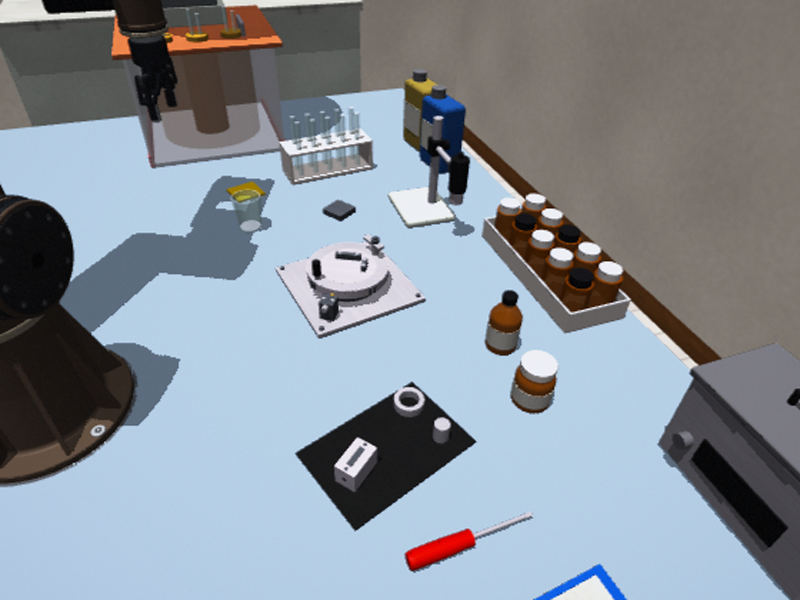

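The top view shows the stage at about (330,313), the knob at (338,347), the plunger block at (373,347) and the wear block on the mat at (546,375), in the 800 px picture. I'll enlarge both areas.

```bash
python3 - <<'E'
from h import *
a=cv2.imread('pics/top0.png')
c1=a[170:270,183:283]; c2=a[190:290,328:428]
L=lambda c:cv2.resize(c,(400,400),interpolation=cv2.INTER_CUBIC)
s=cv2.imread('pics/side0.png'); 
cv2.imwrite('pics/crop1.png',np.hstack([L(c1),L(c2)]))
c3=s[155:240,190:300]; c4=s[260:375,200:340]
cv2.imwrite('pics/crop2.png',np.hstack([cv2.resize(c3,None,fx=3.6,fy=3.6,interpolation=cv2.INTER_CUBIC),cv2.resize(c4,None,fx=2.8,fy=2.8,interpolation=cv2.INTER_CUBIC)[:306]]))
E
```

```text
(no output)
```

View pics/crop1.png

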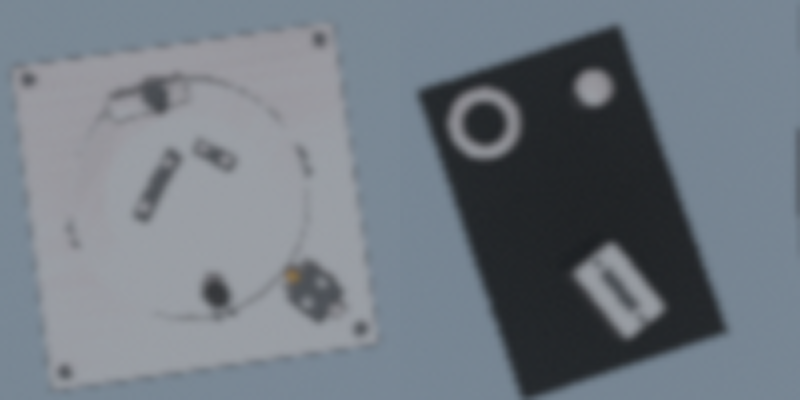

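View pics/crop2.png

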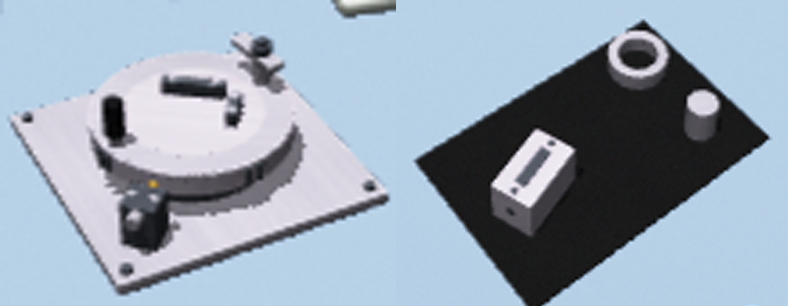

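The crops show the base corners at (13,67), (333,22), (378,345), (52,388) and the knob top near (212,282). In the right-hand crop the block's top corners are at (172,270), (213,241), (267,307), (227,341).

```bash
python3 - <<'E'
from h import *
c=lambda x,y,ox,oy,k=4:(ox+(x+.5)/k-.5,oy+(y+.5)/k-.5)
T=lambda x,y,z,ox=183,oy=170:P('top0',*c(x,y,ox,oy),z)
B=np.array([T(*p,.012) for p in[(13,67),(333,22),(378,345),(52,388)]]);print(B,B.mean(0))
ang=lambda a,b:np.degrees(np.arctan2(b[1]-a[1],b[0]-a[0]))
print('edges',[np.linalg.norm(B[i]-B[i-1]) for i in range(4)],'x dir',ang(B[3],B[0]),ang(B[2],B[1]),'y',ang(B[1],B[0])-90,ang(B[2],B[3])-90)
O=B.mean(0)
k=T(212,282,.098);print('knob',k,np.hypot(*(k-O)[:2]),ang(O,k))
# ellipse outline of stage top ~ z .056
S=np.array([T(308,195,.056),T(68,225,.056),T(195,76,.056),T(205,320,.056)]);print('rim',S)
pl=T(315,290,.054);print('plunger',pl,np.hypot(*(pl-O)[:2]),ang(O,pl))
W=np.array([T(*p,.043,328,190) for p in[(172,270),(213,241),(267,307),(227,341)]]);print(W,W.mean(0),[np.linalg.norm(W[i]-W[i-1]) for i in range(4)],ang(W[0],W[3]),ang(W[1],W[2]),ang(W[0],W[1]))
# side view cross-checks: 3.6x crop ox190 oy155 ; 2.8x crop ox200 oy260
s=lambda x,y,z:P('side0',*c(x,y,190,155,3.6),z); w=lambda x,y,z:P('side0',*c(x-396,y,200,260,2.8),z)
Bs=np.array([s(10,118,.012),s(388,198,.012),s(122,290,.012)]);print('side base',Bs,'centre',(Bs[0]+Bs[1])/2)
k=s(113,99,.098);print('knob',k,np.hypot(*(k-O)[:2]),ang(O,k))
Ws=np.array([w(*p,.043) for p in[(539,129),(576,150),(531,206),(493,182)]]);print(Ws,Ws.mean(0),ang(Ws[3],Ws[0]),ang(Ws[2],Ws[1]))
E
```

```text
[[0.6689 0.2892 0.012 ]
 [0.7073 0.0548 0.012 ]
 [0.4701 0.0171 0.012 ]
 [0.4347 0.252  0.012 ]] [0.57025  0.153275 0.012   ]
edges [np.float64(0.23713599473719724), np.float64(0.23752456715043183), np.float64(0.24017728868483798), np.float64(0.23755245736468397)] x dir 9.025382831397486 9.030915770680831 y 9.303696424178412 8.57012201531343
knob [0.508  0.1325 0.098 ] 0.06562517142834755 -161.54434435488122
rim [[0.5739 0.0691 0.056 ]
 [0.5492 0.2386 0.056 ]
 [0.6579 0.1518 0.056 ]
 [0.4838 0.1397 0.056 ]]
plunger [0.5066 0.0626 0.054 ] 0.11078482804517953 -125.06722536770067
[[ 0.4703 -0.2496  0.043 ]
 [ 0.4915 -0.2789  0.043 ]
 [ 0.4453 -0.3173  0.043 ]
 [ 0.4207 -0.2887  0.043 ]] [ 0.45695  -0.283625  0.043   ] [np.float64(0.06315829320049743), np.float64(0.036165314874890823), np.float64(0.0600749531835024), np.float64(0.03772426274958861)] -141.7510594819603 -140.26769712804423 -54.11240055070322
side base [[0.4309 0.2489 0.012 ]
 [0.7022 0.0472 0.012 ]
 [0.4714 0.0102 0.012 ]] centre [0.56655 0.14805 0.012  ]
knob [0.4998 0.1323 0.098 ] 0.07350614345073479 -163.42021123643457
[[ 0.4688 -0.2538  0.043 ]
 [ 0.4899 -0.2811  0.043 ]
 [ 0.4439 -0.316   0.043 ]
 [ 0.423  -0.2878  0.043 ]] [ 0.4564   -0.284675  0.043   ] 36.58864432526148 37.187432487083626
```

Call:
drive_tool(
  commands=[
    [[2.2, -4.4, 0], [0, 0, 0.072], 0.4],
    [[2.2, -4.4, 0], [0, 0, 0.072], 0.4],
    [[2.2, -4.4, 0], [0, 0, 0.072], 0.4],
    [[2.2, -4.4, 0], [0, 0, 0.072], 0.4],
    [[2.2, -4.4, 0], [0, 0, 0.072], 0.4],
    [[2.2, -4.4, 0], [0, 0, 0.072], 0.4],
    [[2.2, -4.4, 0], [0, 0, 0.072], 0.4],
    [[2.2, -4.4, 0], [0, 0, 0.072], 0.4],
    [[2.2, -4.4, 0], [0, 0, 0.072], 0.4],
    [[1.0, -2, 0], [0, 0, 0.072], 0.4],
  ],
)

```text
t: 1.1
eef_pos: [0.4788, 0.1721, 0.1923]
tcp_rot: [0.459, -3.108, 0.001]
ft_force: [0.8, -0.1, -0.3]
gripper_width: 0.602
grasp_force: 0.0
```

```bash
python3 - <<'E'
from h import *
f=snap('wrist','w1'); print(f['fovy'],np.round(f['pose'],3).tolist())
E
```

```text
65.40706070926765 [[-0.289, 0.912, 0.29, 0.405], [0.957, 0.275, 0.087, 0.15], [-0.001, 0.303, -0.953, 0.373], [0.0, 0.0, 0.0, 1.0]]
```

View pics/w1.png

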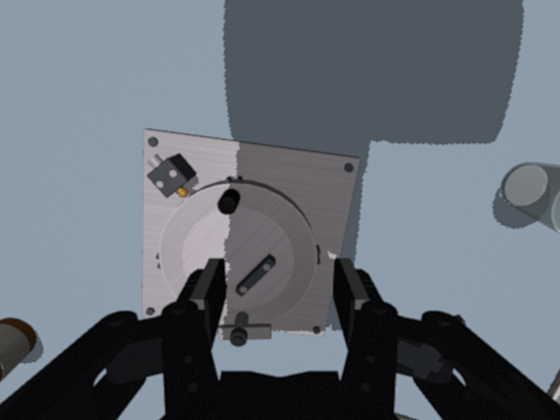

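The wrist view shows the base corners at (145,129) and (359,157), and the knob leaning, with its top at about (226,207) and its foot at about (234,193).

```bash
python3 - <<'E'
from h import *
a=P('w1',145,129,.012);b=P('w1',359,157,.012);print(a,b)
th=np.radians(9);O=(a+b)[:2]/2+.12*np.array([np.cos(th),np.sin(th)]);print(O,np.degrees(np.arctan2((b-a)[1],(b-a)[0]))-90)
for z,u,v in[(.098,226,207),(.058,234,194)]:
  k=P('w1',u,v,z)[:2];print(k,np.hypot(*(k-O)),np.degrees(np.arctan2(*(k-O)[::-1])))
E
```

```text
[0.4697 0.0185 0.012 ] [0.4315 0.2494 0.012 ]
[0.5691226  0.15272214] 9.393902161050889
[0.5    0.1294] 0.07295105187540465 -161.3554783696795
[0.4984 0.1308] 0.0740423278420053 -162.7779463152282
```

Call:
drive_tool(
  commands=[
    [[1.0, -2.1, 0], [0, 0, 0.01], 0.4],
    [[1.0, -2.1, 0], [0, 0, 0], 0.4],
    [[0, 0, -1.5], [0, 0, 0], 0.4],
    [[0, 0, -1.5], [0, 0, 0], 0.4],
    [[0, 0, -1.5], [0, 0, 0], 0.4],
    [[0, 0, -1.5], [0, 0, 0], 0.4],
    [[0, 0, -1.5], [0, 0, 0], 0.4],
    [[0, 0, -1.5], [0, 0, 0], 0.4],
    [[0, 0, -1.5], [0, 0, 0], 0.4],
    [[0, 0, -1.5], [0, 0, 0], 0.4],
  ],
)

```text
t: 2.15
eef_pos: [0.4974, 0.1335, 0.0716]
tcp_rot: [0.473, -3.105, -0.0]
ft_force: [0.1, 0.5, -0.3]
gripper_width: 0.603
grasp_force: 0.0
```

Call:
drive_tool(
  commands=[
    [[0, 0, 0], [0, 0, 0], 1],
    [[0, 0, 0], [0, 0, 0], 1],
    [[0, 0, 0], [0, 0, 0], 1],
    [[0, 0, 0], [0, 0, 0], 1],
    [[0, 0, 0], [0, 0, 0], 1],
    [[0, 0, 0], [0, 0, 0], 1],
    [[0, 0, 0], [0, 0, 0], 1],
    [[0, 0, 0], [0, 0, 0], 1],
    [[0, 0, 0], [0, 0, 0], 1],
    [[0, 0, 0], [0, 0, 0], 1],
  ],
)

```text
t: 3.15
eef_pos: [0.4976, 0.1334, 0.0724]
tcp_rot: [0.473, -3.106, 0.0]
ft_force: [0.1, -0.4, 0.1]
gripper_width: 0.002
grasp_force: 0.0
```

```bash
python3 - <<'E'
from h import *
f=snap('wrist','w2'); g=snap('side','s2')
cv2.imwrite('pics/c2.png',np.hstack([cv2.resize(f['pixels'][150:400,150:400,::-1],(400,400)),cv2.resize(g['pixels'][100:240,180:320,::-1],(400,400),interpolation=cv2.INTER_CUBIC)]))
E
```

```text
(no output)
```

View pics/c2.png

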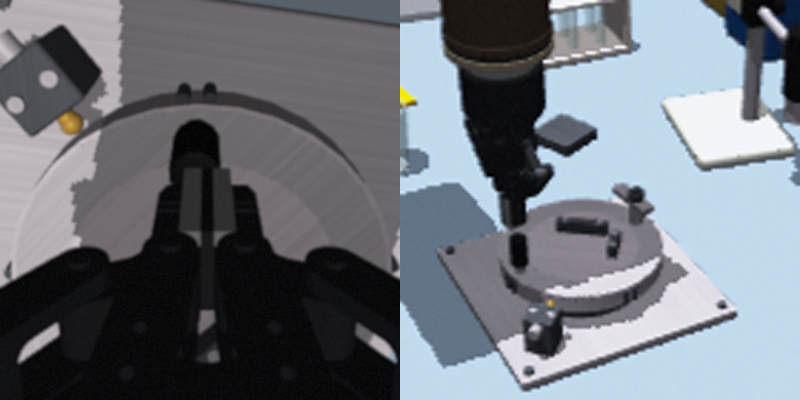

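The closed fingertips stand at side crop (513,225), with the knob top at (517,237). In the wrist crop the knob is just beyond the tips, at (195,145). I'll project the TCP to see whether the miss is sideways or in height.

```bash
python3 - <<'E'
from h import *
def proj(fn,p):
    f=np.load(f'pics/{fn}.npz'); F=210/np.tan(np.radians(f['fovy'])/2); T=f['pose']
    q=T[:3,:3].T@(np.array(p)-T[:3,3]); return f['cx']+F*q[0]/q[2],f['cy']+F*q[1]/q[2]
for n,ox,oy,k,dx in(('w2',150,150,1.6,0),('s2',180,100,400/140,400)):
  for nm,p in(('tcp',(.4975,.1334,.072)),('grasp',(.4975,.1334,.091)),('knobtop',(.4985,.130,.098)),('knobfoot',(.4985,.130,.056))):
    u,v=proj(n,p);print(n,nm,round((u-ox)*k+dx),round((v-oy)*k))
c=lambda x,y,ox,oy,k:(ox+x/k,oy+y/k)
print('side knob',P('s2',*c(518-400,237,180,100,400/140),.098),P('s2',*c(518-400,266,180,100,400/140),.058), 'old', P('side0',(316/800*560),(263/600*420),.098))
print('wrist knob top',P('w2',*c(195,162,150,150,1.6),.098),P('w2',*c(195,128,150,150,1.6),.06))
E
```

```text
w2 tcp 207 145
w2 grasp 208 167
w2 knobtop 197 177
w2 knobfoot 199 129
s2 tcp 516 256
s2 grasp 515 240
s2 knobtop 516 236
s2 knobfoot 519 270
side knob [0.4996 0.1283 0.098 ] [0.4983 0.1343 0.058 ] old [0.4981 0.1231 0.098 ]
wrist knob top [0.4937 0.128  0.098 ] [0.4968 0.1281 0.06  ]
```

```bash
python3 - <<'E'
from h import *
def proj(fn,p):
    f=np.load(f'pics/{fn}.npz'); F=210/np.tan(np.radians(f['fovy'])/2); T=f['pose']
    q=T[:3,:3].T@(np.array(p)-T[:3,3]); return np.round([f['cx']+F*q[0]/q[2],f['cy']+F*q[1]/q[2]])
print('side0 tcp',proj('side0',(.2695,.591,.192))*800/560)
d=np.array([np.cos(np.radians(106.8)),np.sin(np.radians(106.8)),0])
for s in(-1,1):
  for z in (0,.019,.03): print('w1',z,proj('w1',np.array([.4788,.1721,.1923+z])+s*.0255*d))
print(bot.state()['eef_pos'],np.load('pics/w2.npz')['pose'][:3,3],np.load('pics/w1.npz')['pose'][:3,3])
for n,p in(('s2',(.4975,.1334)),('w2',(.4975,.1334))):
  for z in(.072,.082,.092,.102,.112,.122):print(n,z,(proj(n,(*p,z))-([180,100] if n=='s2' else [150,150]))*(400/140 if n=='s2' else 1.6))
s=cv2.imread('pics/s2.png');cv2.imwrite('pics/c3.png',cv2.resize(s[120:210,180:270],(720,600)[:1]*2 if 0 else (600,600),interpolation=cv2.INTER_CUBIC))
E
```

```text
side0 tcp [170.         135.71428571]
w1 0 [237. 241.]
w1 0.019 [233. 255.]
w1 0.03 [230. 265.]
w1 0 [322. 241.]
w1 0.019 [327. 255.]
w1 0.03 [330. 265.]
[0.49759095 0.13343336 0.07235663] [0.42360127 0.11005022 0.25283928] [0.40450978 0.14955329 0.37278195]
s2 0.072 [117.14285714 254.28571429]
s2 0.082 [117.14285714 248.57142857]
s2 0.092 [114.28571429 240.        ]
s2 0.102 [114.28571429 231.42857143]
s2 0.112 [114.28571429 222.85714286]
s2 0.122 [114.28571429 214.28571429]
w2 0.072 [208.  145.6]
w2 0.082 [208.  156.8]
w2 0.092 [208. 168.]
w2 0.102 [208.  182.4]
w2 0.112 [208.  198.4]
w2 0.122 [208.  214.4]
```

View pics/c3.png

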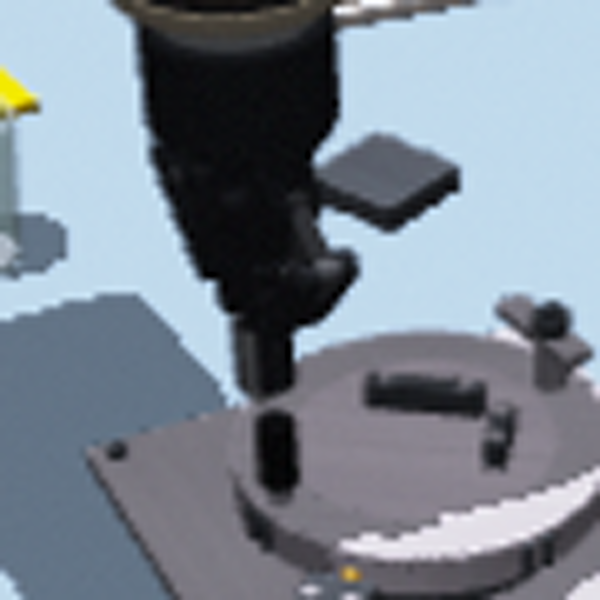

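The picture settles it: the fingertips really end about 35 mm above the reported TCP point, at about z 0.107, above the knob. I'll open, go down in a careful step, then close.

Call:
drive_tool(
  commands=[
    [[0, 0, 0], [0, 0, 0], 0.4],
    [[0, -0.3, 0], [0, 0, 0], 0.4],
    [[0, 0, 0], [0, 0, 0], 0.4],
    [[0, 0, 0], [0, 0, 0], 0.4],
    [[0, 0, 0], [0, 0, 0], 0.4],
    [[0, 0, -0.6], [0, 0, 0], 0.4],
    [[0, 0, -0.6], [0, 0, 0], 0.4],
    [[0, 0, -0.6], [0, 0, 0], 0.4],
    [[0, 0, -0.6], [0, 0, 0], 0.4],
    [[0, 0, -0.6], [0, 0, 0], 0.4],
  ],
)

```text
t: 4.25
eef_pos: [0.4975, 0.1304, 0.0417]
tcp_rot: [0.473, -3.105, 0.0]
ft_force: [-0.1, -0.3, -0.5]
gripper_width: 0.6
grasp_force: 0.0
```

Call:
drive_tool(
  commands=[
    [[0, 0, 0], [0, 0, 0], 1],
    [[0, 0, 0], [0, 0, 0], 1],
    [[0, 0, 0], [0, 0, 0], 1],
    [[0, 0, 0], [0, 0, 0], 1],
    [[0, 0, 0], [0, 0, 0], 1],
    [[0, 0, 0], [0, 0, 0], 1],
    [[0, 0, 0], [0, 0, 0], 1],
    [[0, 0, 0], [0, 0, 0], 1],
    [[0, 0, 0], [0, 0, 0], 1],
    [[0, 0, 0], [0, 0, 0], 1],
  ],
)

```text
t: 5.25
eef_pos: [0.4976, 0.1304, 0.0426]
tcp_rot: [-0.473, 3.106, -0.0]
ft_force: [-3.1, -0.5, 5.6]
gripper_width: 0.184
grasp_force: 58.7
```

Gripped at 15.6 mm instead of 18 mm with some uplift, so the pads hold only the rounded top of the knob. Going 8 mm lower.

Call:
drive_tool(
  commands=[
    [[0, 0, 0], [0, 0, 0], 0.5],
    [[0, 0, 0], [0, 0, 0], 0.5],
    [[0, 0, 0], [0, 0, 0], 0.5],
    [[0, 0, 0], [0, 0, 0], 0.5],
    [[0, 0, -0.4], [0, 0, 0], 0.5],
    [[0, 0, -0.4], [0, 0, 0], 0.5],
    [[0, 0, 0], [0, 0, 0], 1],
    [[0, 0, 0], [0, 0, 0], 1],
    [[0, 0, 0], [0, 0, 0], 1],
    [[0, 0, 0], [0, 0, 0], 1],
  ],
)

```text
t: 6.25
eef_pos: [0.4975, 0.1304, 0.0343]
tcp_rot: [0.473, -3.105, 0.0]
ft_force: [-1.0, -0.5, -2.1]
gripper_width: 0.186
grasp_force: 58.5
```

Call:
drive_tool(
  commands=[
    [[0, 0, 0], [0, 0, 0], 1],
    [[0, 0, 0], [0, 0, 0], 1],
    [[0, 0, 0], [0, 0, 0], 1],
    [[0, 0, 0], [0, 0, 0], 1],
    [[0, 0, 0], [0, 0, 0], 1],
    [[0, 0, 0], [0, 0, 0], 1],
    [[0, 0, 0], [0, 0, 0], 1],
    [[0, 0, 0], [0, 0, 0], 1],
    [[0, 0, 0], [0, 0, 0], 1],
    [[0, 0, 0], [0, 0, 0], 1],
  ],
)

```text
t: 7.25
eef_pos: [0.4974, 0.1304, 0.0343]
tcp_rot: [0.473, -3.105, 0.0]
ft_force: [-3.8, -1.7, -4.6]
gripper_width: 0.189
grasp_force: 58.5
```

Call:
drive_tool(
  commands=[
    [[0.155, -0.46, 0], [0, 0, 0.065], 1],
    [[0.185, -0.45, 0], [0, 0, 0.065], 1],
    [[0.215, -0.435, 0], [0, 0, 0.065], 1],
    [[0.24, -0.42, 0], [0, 0, 0.065], 1],
    [[0.27, -0.405, 0], [0, 0, 0.065], 1],
    [[0.295, -0.385, 0], [0, 0, 0.065], 1],
    [[0, 0, 0], [0, 0, 0], 1],
    [[0, 0, 0], [0, 0, 0], 1],
    [[0, 0, 0], [0, 0, 0], 1],
    [[0, 0, 0], [0, 0, 0], 1],
  ],
)

```text
t: 8.25
eef_pos: [0.5112, 0.105, 0.0344]
tcp_rot: [-1.064, 2.956, -0.0]
ft_force: [0.3, -1.8, -9.6]
gripper_width: 0.185
grasp_force: 58.6
```

Call:
drive_tool(
  commands=[
    [[0.16, -0.185, 0], [0, 0, 0.032], 1],
    [[0.16, -0.18, 0], [0, 0, 0.032], 1],
    [[0.17, -0.175, 0], [0, 0, 0.032], 1],
    [[0.17, -0.17, 0], [0, 0, 0.032], 1],
    [[0.18, -0.165, 0], [0, 0, 0.032], 1],
    [[0.18, -0.16, 0], [0, 0, 0.032], 1],
    [[0.19, -0.155, 0], [0, 0, 0.032], 1],
    [[0.19, -0.15, 0], [0, 0, 0.032], 1],
    [[0, 0, 0], [0, 0, 0], 1],
    [[0, 0, 0], [0, 0, 0], 1],
  ],
)

```text
t: 9.25
eef_pos: [0.5254, 0.0918, 0.0344]
tcp_rot: [-1.432, 2.796, -0.0]
ft_force: [1.7, 2.0, -10.1]
gripper_width: 0.186
grasp_force: 59.0
```

Call:
drive_tool(
  commands=[
    [[0, 0, 0], [0, 0, 0], 0.4],
    [[0, 0, 0], [0, 0, 0], 0.4],
    [[0, 0, 0], [0, 0, 0], 0.4],
    [[0, 0, 0], [0, 0, 0], 0.4],
    [[0, 0, 1.5], [0, 0, 0], 0.4],
    [[0, 0, 2], [0, 0, 0], 0.4],
    [[0, 0, 3], [0, 0, 0], 0.4],
    [[0, 0, 3], [0, 0, 0], 0.4],
    [[0, 0, 3], [0, 0, 0], 0.4],
    [[0, 0, 2], [0, 0, 0], 0.4],
  ],
)

```text
t: 10.25
eef_pos: [0.5258, 0.0915, 0.1816]
tcp_rot: [-1.433, 2.793, -0.001]
ft_force: [0.3, 0.1, 0.0]
gripper_width: 0.599
grasp_force: 0.0
```

```bash
python3 - <<'E'
from h import *
f=snap('wrist','w3'); g=snap('side','s3')
cv2.imwrite('pics/c4.png',np.hstack([cv2.resize(f['pixels'][80:380,100:400,::-1],(420,420),interpolation=cv2.INTER_CUBIC),cv2.resize(g['pixels'][140:240,190:280,::-1],(378,420),interpolation=cv2.INTER_CUBIC)]))
E
```

```text
(no output)
```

View pics/c4.png

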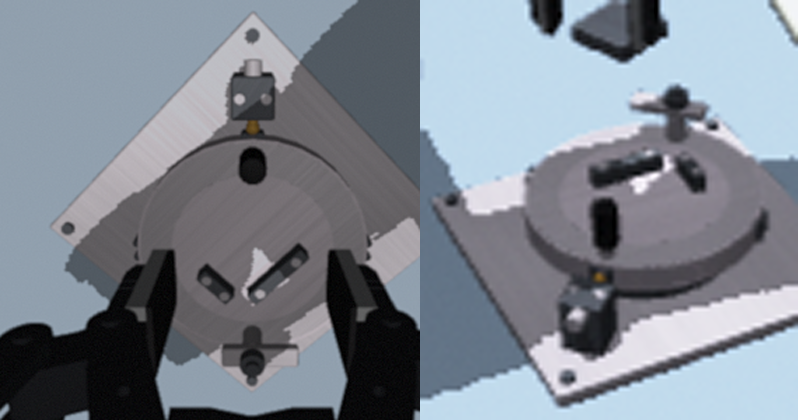

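The wrist view shows the knob (252,165) in line with the plunger (253,95) and the fences (long 250–305, short 197–230) square to the base. I'll check the angle with numbers and refine the axis.

```bash
python3 - <<'E'
from h import *
w=lambda x,y,z:P('w3',100+x/1.4,80+y/1.4,z)[:2]
an=lambda d:np.degrees(np.arctan2(d[1],d[0]))
a=w(252,12,.012);l=w(50,225,.012);e=l-a;print('corner',a,l,np.hypot(*e),'edge',an(e)-90)
th=np.radians(9.2);R=np.array([[np.cos(th),-np.sin(th)],[np.sin(th),np.cos(th)]])
O=a+R@[.12,.12];O2=l+R@[.12,-.12];print('O',O,O2)
k=w(252,175,.098);f=w(252,157,.06);p=w(253,90,.054);print('knob',k,f,[an(x-O) for x in(k,f)],np.hypot(*(k-O)),np.hypot(*(f-O)),'plunger',an(p-O))
g=cv2.imread('pics/side0.png')
# fence line
print('fence outer/inner line', an(w(305,248,.07)-w(252,288,.07)), w(252,288,.07),w(305,248,.07), an(w(228,298,.07)-w(197,270,.07)))
E
```

```text
corner [0.4711 0.0161] [0.7038 0.0532] 0.23563891868704537 edge -80.94141587542123
O [0.57037061 0.15374209] [ 0.84144209 -0.04607061]
knob [0.5271 0.0941] [0.5264 0.0932] [np.float64(-125.96105505328907), np.float64(-125.99021392686575)] 0.07368531091228304 0.07482485995334075 plunger -126.17364676967465
fence outer/inner line -175.0909378613445 [0.582  0.1706] [0.5331 0.1664] 98.02723751043209
```

Call:
drive_tool(
  commands=[
    [[-0.69, -3.75, 0], [0, 0, -0.0285], 0.25],
    [[-0.69, -3.75, 0], [0, 0, -0.0285], 0.25],
    [[-0.69, -3.75, 0], [0, 0, -0.0285], 0.25],
    [[-0.69, -3.75, 0], [0, 0, -0.0285], 0.25],
    [[-0.69, -3.75, 0], [0, 0, -0.0285], 0.25],
    [[-0.69, -3.75, 0], [0, 0, -0.0285], 0.25],
    [[-0.69, -3.75, 0], [0, 0, -0.0285], 0.25],
    [[-0.69, -3.75, 0], [0, 0, -0.0285], 0.25],
    [[-0.69, -3.75, 0], [0, 0, -0.0285], 0.25],
    [[-0.69, -3.75, 0], [0, 0, -0.0285], 0.25],
  ],
)

```text
t: 11.35
eef_pos: [0.4554, -0.2849, 0.1787]
tcp_rot: [1.02, -2.971, -0.001]
ft_force: [0.9, -0.6, 1.0]
gripper_width: 0.748
grasp_force: 0.0
```

Call:
drive_tool(
  commands=[
    [[0, 0, -3], [0, 0, 0], 0.25],
    [[0, 0, -3], [0, 0, 0], 0.25],
    [[0, 0, -3], [0, 0, 0], 0.25],
    [[0, 0, 0], [0, 0, 0], 0.25],
    [[0, 0, 0], [0, 0, 0], 0.25],
    [[0, 0, 0], [0, 0, 0], 0.25],
    [[0, 0, 0], [0, 0, 0], 0.25],
    [[0, 0, 0], [0, 0, 0], 0.25],
    [[0, 0, 0], [0, 0, 0], 0.25],
    [[0, 0, 0], [0, 0, 0], 0.25],
  ],
)

```text
t: 12.35
eef_pos: [0.4564, -0.2836, 0.0898]
tcp_rot: [-1.023, 2.97, -0.001]
ft_force: [-0.6, 0.2, -0.3]
gripper_width: 0.749
grasp_force: 0.0
```

```bash
python3 - <<'E'
from h import *
f=snap('wrist','w4')
cv2.imwrite('pics/c5.png',cv2.resize(f['pixels'][60:380,80:480,::-1],(750,600),interpolation=cv2.INTER_CUBIC))
E
```

```text
(no output)
```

View pics/c5.png

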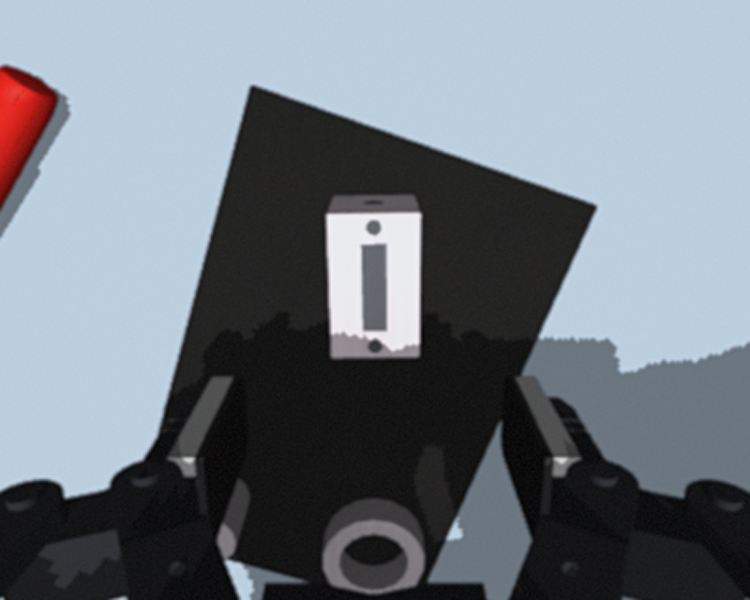

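The wrist view shows the block centred between the fingers. Its top corners are at (327,213), (421,213), (420,358), (331,358) in the crop.

```bash
python3 - <<'E'
from h import *
W=np.array([P('w4',80+x*400/750,60+y*320/600,.043)[:2] for x,y in[(327,213),(421,213),(420,358),(331,358)]])
an=lambda d:np.degrees(np.arctan2(d[1],d[0]))
print(W,W.mean(0),[np.hypot(*(W[i]-W[i-1])) for i in range(4)],an(W[3]-W[0]),an(W[2]-W[1]),an(W[1]-W[0]))
r=bot.state()['tcp_rot'];print(2*an(r)-90,bot.state()['eef_pos'])
E
```

```text
[[ 0.4424 -0.3169]
 [ 0.4206 -0.2891]
 [ 0.467  -0.2516]
 [ 0.4892 -0.28  ]] [ 0.4548 -0.2844] [np.float64(0.059597399272115895), np.float64(0.03532817572420067), np.float64(0.059659114978350185), np.float64(0.0360471912914169)] 38.254420352517165 38.94478491215144 128.10257244224832
128.001615390392 [ 0.45633896 -0.28356544  0.08964321]
```

Call:
drive_tool(
  commands=[
    [[-0.1, -0.1, -1.5], [0, 0, 0.005], 0.25],
    [[0, 0, -1.5], [0, 0, 0], 0.25],
    [[0, 0, -1.5], [0, 0, 0], 0.25],
    [[0, 0, -1.5], [0, 0, 0], 0.25],
    [[0, 0, -1.2], [0, 0, 0], 0.25],
    [[0, 0, -0.8], [0, 0, 0], 0.25],
    [[0, 0, -0.8], [0, 0, 0], 0.25],
    [[0, 0, -0.8], [0, 0, 0], 0.25],
    [[0, 0, -0.4], [0, 0, 0], 0.25],
    [[0, 0, -0.2], [0, 0, 0], 0.25],
  ],
)

```text
t: 13.4
eef_pos: [0.4552, -0.2845, -0.0129]
tcp_rot: [1.03, -2.968, -0.0]
ft_force: [0.7, 0.0, 0.2]
gripper_width: 0.744
grasp_force: 0.0
```

Call:
drive_tool(
  commands=[
    [[0, 0, 0], [0, 0, 0], 1],
    [[0, 0, 0], [0, 0, 0], 1],
    [[0, 0, 0], [0, 0, 0], 1],
    [[0, 0, 0], [0, 0, 0], 1],
    [[0, 0, 0], [0, 0, 0], 1],
    [[0, 0, 0], [0, 0, 0], 1],
    [[0, 0, 0], [0, 0, 0], 1],
    [[0, 0, 0], [0, 0, 0], 1],
    [[0, 0, 0], [0, 0, 0], 1],
    [[0, 0, 0], [0, 0, 0], 1],
  ],
)

```text
t: 14.4
eef_pos: [0.4554, -0.2847, -0.0121]
tcp_rot: [-1.03, 2.968, -0.001]
ft_force: [-1.9, 1.8, 5.9]
gripper_width: 0.407
grasp_force: 60.7
```

Call:
drive_tool(
  commands=[
    [[0, 0, 0.5], [0, 0, 0], 1],
    [[0, 0, 1.5], [0, 0, 0], 1],
    [[0, 0, 2.5], [0, 0, 0], 1],
    [[0, 0, 2.5], [0, 0, 0], 1],
    [[0, 0, 2.5], [0, 0, 0], 1],
    [[0, 0, 2.5], [0, 0, 0], 1],
    [[0, 0, 2], [0, 0, 0], 1],
    [[0, 0, 0], [0, 0, 0], 1],
    [[0, 0, 0], [0, 0, 0], 1],
    [[0, 0, 0], [0, 0, 0], 1],
  ],
)

```text
t: 15.4
eef_pos: [0.4546, -0.2841, 0.1265]
tcp_rot: [1.03, -2.967, -0.002]
ft_force: [-0.2, 0.3, -2.4]
gripper_width: 0.405
grasp_force: 60.2
```

Call:
drive_tool(
  commands=[
    [[1.1, 4.3, 0], [0, 0, -0.051], 1],
    [[1.1, 4.3, 0], [0, 0, -0.051], 1],
    [[1.1, 4.3, 0], [0, 0, -0.051], 1],
    [[1.1, 4.3, 0], [0, 0, -0.051], 1],
    [[1.1, 4.3, 0], [0, 0, -0.051], 1],
    [[1.1, 4.3, 0], [0, 0, -0.051], 1],
    [[1.1, 4.3, 0], [0, 0, -0.051], 1],
    [[1.1, 4.3, 0], [0, 0, -0.051], 1],
    [[1.1, 4.3, 0], [0, 0, -0.051], 1],
    [[1.1, 4.3, 0], [0, 0, -0.051], 1],
  ],
)

```text
t: 16.4
eef_pos: [0.5647, 0.1472, 0.1261]
tcp_rot: [0.245, -3.13, 0.0]
ft_force: [1.4, -0.3, -1.9]
gripper_width: 0.408
grasp_force: 60.4
```

Call:
drive_tool(
  commands=[
    [[0, 0, -1], [0, 0, 0], 1],
    [[0, 0, -1], [0, 0, 0], 1],
    [[0, 0, 0], [0, 0, 0], 1],
    [[0, 0, 0], [0, 0, 0], 1],
    [[0, 0, 0], [0, 0, 0], 1],
    [[0, 0, 0], [0, 0, 0], 1],
    [[0, 0, 0], [0, 0, 0], 1],
    [[0, 0, 0], [0, 0, 0], 1],
    [[0, 0, 0], [0, 0, 0], 1],
    [[0, 0, 0], [0, 0, 0], 1],
  ],
)

```text
t: 17.4
eef_pos: [0.5653, 0.1455, 0.1075]
tcp_rot: [-0.248, 3.132, 0.0]
ft_force: [0.7, -0.4, -1.0]
gripper_width: 0.407
grasp_force: 60.5
```

Call:
drive_tool(
  commands=[
    [[0, 0, -1.2], [0, 0, 0], 1],
    [[0, 0, -1.2], [0, 0, 0], 1],
    [[0, 0, -1.2], [0, 0, 0], 1],
    [[0, 0, -1], [0, 0, 0], 1],
    [[0, 0, -0.4], [0, 0, 0], 1],
    [[0, 0, -0.3], [0, 0, 0], 1],
    [[0, 0, -0.3], [0, 0, 0], 1],
    [[0, 0, -0.3], [0, 0, 0], 1],
    [[0, 0, -0.3], [0, 0, 0], 1],
    [[0, 0, 0], [0, 0, 0], 1],
  ],
)

```text
t: 18.4
eef_pos: [0.5651, 0.1455, 0.0452]
tcp_rot: [0.248, -3.132, 0.0]
ft_force: [0.2, 0.1, -1.8]
gripper_width: 0.406
grasp_force: 60.5
```

Call:
drive_tool(
  commands=[
    [[0, 0, -0.1], [0, 0, 0], 1],
    [[0, 0, -0.1], [0, 0, 0], 1],
    [[0, 0, -0.1], [0, 0, 0], 1],
    [[0, 0, -0.1], [0, 0, 0], 1],
    [[0, 0, -0.03], [0, 0, 0], 1],
    [[0, 0, 0], [0, 0, 0], 1],
    [[0, 0, 0], [0, 0, 0], 1],
    [[0, 0, 0], [0, 0, 0], 1],
    [[0, 0, 0], [0, 0, 0], 1],
    [[0, 0, 0], [0, 0, 0], 1],
  ],
)

```text
t: 19.4
eef_pos: [0.5653, 0.1455, 0.0411]
tcp_rot: [-0.248, 3.132, 0.0]
ft_force: [0.3, -0.3, -1.3]
gripper_width: 0.401
grasp_force: 60.5
```

Call:
drive_tool(
  commands=[
    [[0, 0, -0.05], [0, 0, 0], 1],
    [[0, 0, 0], [0, 0, 0], 1],
    [[0, 0, -0.05], [0, 0, 0], 1],
    [[0, 0, 0], [0, 0, 0], 1],
    [[0, 0, 0], [0, 0, 0], 1],
    [[0, 0, 0], [0, 0, 0], 1],
    [[0, 0, 0], [0, 0, 0], 1],
    [[0, 0, 0], [0, 0, 0], 1],
    [[0, 0, 0], [0, 0, 0], 1],
    [[0, 0, 0], [0, 0, 0], 1],
  ],
)

```text
t: 20.4
eef_pos: [0.5653, 0.1455, 0.0408]
tcp_rot: [-0.248, 3.131, 0.0]
ft_force: [-4.7, -0.8, 13.2]
gripper_width: 0.405
grasp_force: 62.5
```

Call:
drive_tool(
  commands=[
    [[0, 0, 0.04], [0, 0, 0], 1],
    [[0, 0, 0], [0, 0, 0], 1],
    [[-0.016, 0.1, 0], [0, 0, 0], 1],
    [[-0.016, 0.1, 0], [0, 0, 0], 1],
    [[-0.016, 0.1, 0], [0, 0, 0], 1],
    [[0, 0, 0], [0, 0, 0], 1],
    [[0, 0, 0], [0, 0, 0], 1],
    [[0, 0, 0], [0, 0, 0], 1],
    [[0, 0, 0], [0, 0, 0], 1],
    [[0, 0, 0], [0, 0, 0], 1],
  ],
)

```text
t: 21.4
eef_pos: [0.5653, 0.1483, 0.0409]
tcp_rot: [-0.248, 3.131, -0.0]
ft_force: [0.3, -3.9, 6.9]
gripper_width: 0.402
grasp_force: 61.6
```

Sliding freely: the 3.9 N sideways is about what friction would give. Continuing towards the long fence in half-millimetre steps.

Call:
drive_tool(
  commands=[
    [[-0.008, 0.05, 0], [0, 0, 0], 1],
    [[-0.008, 0.05, 0], [0, 0, 0], 1],
    [[-0.008, 0.05, 0], [0, 0, 0], 1],
    [[0, 0, 0], [0, 0, 0], 1],
    [[0, 0, 0], [0, 0, 0], 1],
    [[0, 0, 0], [0, 0, 0], 1],
    [[0, 0, 0], [0, 0, 0], 1],
    [[0, 0, 0], [0, 0, 0], 1],
    [[0, 0, 0], [0, 0, 0], 1],
    [[0, 0, 0], [0, 0, 0], 1],
  ],
)

```text
t: 22.4
eef_pos: [0.5652, 0.1497, 0.0409]
tcp_rot: [-0.248, 3.131, -0.0]
ft_force: [1.5, -4.9, 6.6]
gripper_width: 0.409
grasp_force: 61.6
```

Call:
drive_tool(
  commands=[
    [[-0.008, 0.05, 0], [0, 0, 0], 1],
    [[-0.008, 0.05, 0], [0, 0, 0], 1],
    [[0, 0, 0], [0, 0, 0], 1],
    [[0, 0, 0], [0, 0, 0], 1],
    [[0, 0, 0], [0, 0, 0], 1],
    [[0, 0, 0], [0, 0, 0], 1],
    [[0, 0, 0], [0, 0, 0], 1],
    [[0, 0, 0], [0, 0, 0], 1],
    [[0, 0, 0], [0, 0, 0], 1],
    [[0, 0, 0], [0, 0, 0], 1],
  ],
)

```text
t: 23.4
eef_pos: [0.5651, 0.1507, 0.0409]
tcp_rot: [-0.248, 3.131, -0.0]
ft_force: [0.7, -3.4, 6.7]
gripper_width: 0.404
grasp_force: 61.6
```

Call:
drive_tool(
  commands=[
    [[-0.008, 0.05, 0], [0, 0, 0], 1],
    [[-0.008, 0.05, 0], [0, 0, 0], 1],
    [[0, 0, 0], [0, 0, 0], 1],
    [[0, 0, 0], [0, 0, 0], 1],
    [[0, 0, 0], [0, 0, 0], 1],
    [[0, 0, 0], [0, 0, 0], 1],
    [[0, 0, 0], [0, 0, 0], 1],
    [[0, 0, 0], [0, 0, 0], 1],
    [[0, 0, 0], [0, 0, 0], 1],
    [[0, 0, 0], [0, 0, 0], 1],
  ],
)

```text
t: 24.4
eef_pos: [0.5649, 0.1517, 0.0409]
tcp_rot: [-0.248, 3.131, -0.0]
ft_force: [0.9, -4.4, 6.1]
gripper_width: 0.403
grasp_force: 61.6
```

Call:
drive_tool(
  commands=[
    [[-0.008, 0.05, 0], [0, 0, 0], 1],
    [[0, 0, 0], [0, 0, 0], 1],
    [[0, 0, 0], [0, 0, 0], 1],
    [[0, 0, 0], [0, 0, 0], 1],
    [[0, 0, 0], [0, 0, 0], 1],
    [[0, 0, 0], [0, 0, 0], 1],
    [[0, 0, 0], [0, 0, 0], 1],
    [[0, 0, 0], [0, 0, 0], 1],
    [[0, 0, 0], [0, 0, 0], 1],
    [[0, 0, 0], [0, 0, 0], 1],
  ],
)

```text
t: 25.4
eef_pos: [0.5648, 0.1522, 0.0409]
tcp_rot: [-0.248, 3.131, -0.0]
ft_force: [0.4, -4.9, 5.8]
gripper_width: 0.405
grasp_force: 61.6
```

Call:
drive_tool(
  commands=[
    [[-0.008, 0.05, 0], [0, 0, 0], 1],
    [[0, 0, 0], [0, 0, 0], 1],
    [[-0.008, 0.05, 0], [0, 0, 0], 1],
    [[0, 0, 0], [0, 0, 0], 1],
    [[0, 0, 0], [0, 0, 0], 1],
    [[0, 0, 0], [0, 0, 0], 1],
    [[0, 0, 0], [0, 0, 0], 1],
    [[0, 0, 0], [0, 0, 0], 1],
    [[0, 0, 0], [0, 0, 0], 1],
    [[0, 0, 0], [0, 0, 0], 1],
  ],
)

```text
t: 26.4
eef_pos: [0.5648, 0.1524, 0.0409]
tcp_rot: [-0.248, 3.131, -0.002]
ft_force: [1.9, -13.6, 7.1]
gripper_width: 0.402
grasp_force: 61.7
```

Call:
drive_tool(
  commands=[
    [[0.05, 0.008, 0], [0, 0, 0], 1],
    [[0.05, 0.008, 0], [0, 0, 0], 1],
    [[0.05, 0.008, 0], [0, 0, 0], 1],
    [[0.05, 0.008, 0], [0, 0, 0], 1],
    [[0.05, 0.008, 0], [0, 0, 0], 1],
    [[0.05, 0.008, 0], [0, 0, 0], 1],
    [[0, 0, 0], [0, 0, 0], 1],
    [[0, 0, 0], [0, 0, 0], 1],
    [[0, 0, 0], [0, 0, 0], 1],
    [[0, 0, 0], [0, 0, 0], 1],
  ],
)

```text
t: 27.4
eef_pos: [0.5647, 0.1524, 0.0408]
tcp_rot: [0.248, -3.128, 0.003]
ft_force: [-13.2, -15.3, 22.8]
gripper_width: 0.4
grasp_force: 63.6
```

Call:
drive_tool(
  commands=[
    [[0.05, 0.008, 0], [0, 0, 0], 1],
    [[0.05, 0.008, 0], [0, 0, 0], 1],
    [[0, 0, 0], [0, 0, 0], 1],
    [[0, 0, 0], [0, 0, 0], 1],
    [[0, 0, 0], [0, 0, 0], 1],
    [[0, 0, 0], [0, 0, 0], 1],
    [[0, 0, 0], [0, 0, 0], 1],
    [[0, 0, 0], [0, 0, 0], 1],
    [[0, 0, 0], [0, 0, 0], 1],
    [[0, 0, 0], [0, 0, 0], 1],
  ],
)

```text
t: 28.4
eef_pos: [0.5647, 0.1524, 0.0408]
tcp_rot: [0.248, -3.126, 0.003]
ft_force: [-19.5, -15.2, 28.9]
gripper_width: 0.409
grasp_force: 64.3
```

Motion in x is blocked earlier than expected and fz has risen to 29 N. I'll look before pushing more.

```bash
python3 - <<'E'
from h import *
f=snap('wrist','w5'); g=snap('side','s5'); t=snap('top','t5')
A=cv2.resize(f['pixels'][130:330,180:380,::-1],(400,400),interpolation=cv2.INTER_CUBIC)
B=cv2.resize(g['pixels'][120:220,195:295,::-1],(400,400),interpolation=cv2.INTER_CUBIC)
cv2.imwrite('pics/c6.png',np.hstack([A,B]))
s=bot.state();print(s['ft_force'],s['wrist_torque'],s['tcp_rot'])
E
```

```text
[-19.09607661 -16.37423163  28.16580009] [-2.71619583  3.0137998  -0.10570686] [ 2.48209792e-01 -3.12614740e+00  2.92122674e-03]
```

View pics/c6.png

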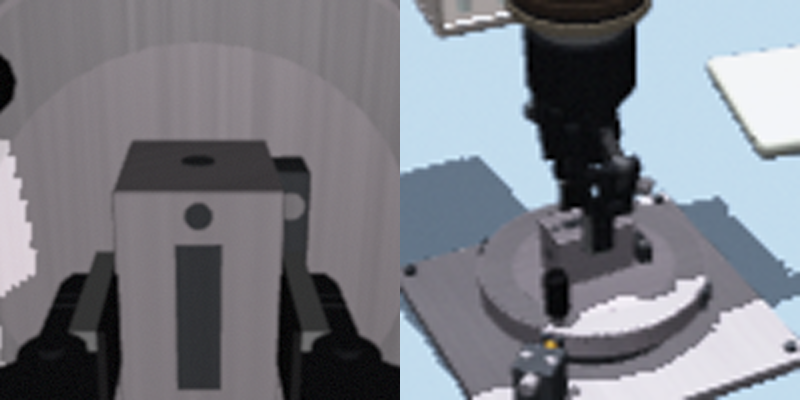

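The block is flat against the long fence. In the crop its rear end is at (115–283,190) on top and y=143 at the foot, and the fence end is at (290,158). I'll compute the remaining gap.

```bash
python3 - <<'E'
from h import *
th=np.radians(9.05);R=np.array([[np.cos(th),-np.sin(th)],[np.sin(th),np.cos(th)]]);O=np.array([.570,.153])
w=lambda x,y,z:np.round((R.T@(P('w5',180+x/2,130+y/2,z)[:2]-O))*1000,1)
print('block end top',w(115,190,.096),w(283,190,.096),'foot',w(131,142,.056),w(266,142,.056))
print('fence end top',w(273,158,.070),w(308,158,.070))
print('groove',w(199,245,.096),w(199,389,.096),'hole',w(198,216,.096))
# side: block top corner etc.
s=lambda x,y,z:np.round((R.T@(P('side0',195+(x-400)/4,120+y/4,z)[:2]-O))*1000,1)
print('side -x end top corners',s(540,222,.096),s(562,250,.096),'foot', s(566,284,.056))
q=lambda x,y,z:np.round((R.T@(P('w3',100+x/1.4,80+y/1.4,z)[:2]-O))*1000,1)
print('w3 fences: long', q(250,288,.07),q(305,245,.07),'short',q(197,270,.07),q(205,264,.07),q(228,295,.07))
E
```

```text
block end top [-35.8 -17.1] [-35.8  17.3] foot [-34.5 -17.8] [-34.6  17.8]
fence end top [-34.6  18.1] [-34.6  26.6]
groove [-23.5   0.1] [12.1  0.1] hole [-30.1  -0.1]
side -x end top corners [-36.3  11.4] [-36.2 -26.7] foot [-29.8 -15.6]
w3 fences: long [15.6 14.4] [-35.9  17.3] short [ 32.3 -22.5] [ 24.7 -21.8] [31.   7.3]
```

Flat on the long fence, but the numbers suggest about 5 mm still to go in x. I'll check the fence positions in the earlier unobstructed wrist image by rectified intensity profiles.

```bash
python3 - <<'E'
from h import *
th=np.radians(9.05);R=np.array([[np.cos(th),-np.sin(th)],[np.sin(th),np.cos(th)]]);O=np.array([.570,.153])
f=np.load('pics/w3.npz');F=210/np.tan(np.radians(f['fovy'])/2);T=f['pose'];im=cv2.cvtColor(cv2.imread('pics/w3.png'),cv2.COLOR_BGR2GRAY)
def I(x,y,z):
    p=np.append(O+R@np.array([x,y])/1000,z); q=T[:3,:3].T@(p-T[:3,3]); 
    return int(cv2.getRectSubPix(im,(1,1),(float(f['cx']+F*q[0]/q[2]),float(f['cy']+F*q[1]/q[2])))[0,0])
xs=range(16,50,2)
print('x',list(xs))
for y in(-16,-12,-8,-4,0,4): print('short y',y,[I(x,y,.07) for x in xs])
xs=range(-44,36,2);print(list(xs))
for y in(18,20,22,24,26,28): print('long y',y,[I(x,y,.07) for x in xs])
ys=range(-34,20,2);print(list(ys))
for x in(32,35,38):print('short x',x,[I(x,y,.07) for y in ys])
E
```

```text
x [16, 18, 20, 22, 24, 26, 28, 30, 32, 34, 36, 38, 40, 42, 44, 46, 48]
short y -16 [110, 111, 111, 104, 43, 15, 23, 43, 55, 61, 52, 67, 106, 110, 108, 108, 108]
short y -12 [106, 106, 106, 99, 41, 17, 22, 56, 91, 95, 91, 76, 101, 104, 103, 103, 103]
short y -8 [109, 110, 109, 102, 40, 17, 23, 41, 49, 53, 49, 70, 106, 108, 107, 107, 106]
short y -4 [111, 109, 112, 106, 44, 16, 22, 41, 44, 41, 41, 68, 108, 108, 108, 108, 107]
short y 0 [112, 112, 113, 103, 41, 15, 21, 41, 43, 43, 41, 73, 109, 109, 109, 108, 108]
short y 4 [108, 108, 108, 100, 41, 16, 22, 51, 86, 93, 83, 71, 104, 105, 106, 105, 105]
[-44, -42, -40, -38, -36, -34, -32, -30, -28, -26, -24, -22, -20, -18, -16, -14, -12, -10, -8, -6, -4, -2, 0, 2, 4, 6, 8, 10, 12, 14, 16, 18, 20, 22, 24, 26, 28, 30, 32, 34]
long y 18 [111, 112, 112, 113, 111, 69, 18, 38, 40, 41, 46, 51, 44, 42, 42, 41, 41, 43, 66, 68, 70, 70, 70, 69, 67, 68, 69, 66, 71, 76, 70, 63, 61, 129, 131, 105, 106, 106, 106, 107]
long y 20 [110, 110, 110, 108, 109, 71, 18, 43, 46, 49, 80, 93, 82, 52, 46, 47, 47, 50, 77, 81, 81, 80, 81, 80, 80, 80, 79, 84, 138, 154, 1
[... 624 characters left out ...]
110, 109, 108, 109, 108, 109, 106, 103, 102, 104, 105, 104, 103, 102, 104, 104, 121, 162, 163, 157, 156, 137, 113, 109, 102, 105, 103, 102, 102, 99, 101, 103, 104, 107, 106, 106, 106, 106, 107]
[-34, -32, -30, -28, -26, -24, -22, -20, -18, -16, -14, -12, -10, -8, -6, -4, -2, 0, 2, 4, 6, 8, 10, 12, 14, 16, 18]
short x 32 [106, 109, 107, 107, 109, 110, 80, 22, 33, 55, 84, 91, 82, 49, 43, 44, 42, 43, 53, 86, 91, 79, 52, 98, 107, 106, 106]
short x 35 [106, 109, 108, 107, 108, 109, 106, 64, 31, 59, 94, 95, 88, 54, 42, 40, 41, 41, 61, 92, 94, 87, 61, 98, 106, 106, 106]
short x 38 [106, 107, 108, 105, 109, 108, 109, 105, 80, 67, 71, 76, 76, 70, 68, 68, 71, 73, 71, 71, 82, 76, 74, 98, 106, 105, 105]
```

```bash
python3 - <<'E'
from h import *
th=np.radians(9.05);R=np.array([[np.cos(th),-np.sin(th)],[np.sin(th),np.cos(th)]]);O=np.array([.570,.153])
f=np.load('pics/w5.npz');F=210/np.tan(np.radians(f['fovy'])/2);T=f['pose'];im=cv2.cvtColor(cv2.imread('pics/w5.png'),cv2.COLOR_BGR2GRAY)
def I(x,y,z):
    p=np.append(O+R@np.array([x,y])/1000,z); q=T[:3,:3].T@(p-T[:3,3]); 
    return int(cv2.getRectSubPix(im,(1,1),(float(f['cx']+F*q[0]/q[2]),float(f['cy']+F*q[1]/q[2])))[0,0])
xs=range(-46,-10,1);print(list(xs))
for y in(20,22,24): print('fence z.07 y',y,[I(x,y,.07) for x in xs])
for y in(20,22,24): print('fence z.056 y',y,[I(x,y,.056) for x in xs])
for y in(-10,10): print('block top y',y,[I(x,y,.096) for x in xs])
for y in(-10,10): print('block foot y',y,[I(x,y,.056) for x in xs])
E
```

```text
[-46, -45, -44, -43, -42, -41, -40, -39, -38, -37, -36, -35, -34, -33, -32, -31, -30, -29, -28, -27, -26, -25, -24, -23, -22, -21, -20, -19, -18, -17, -16, -15, -14, -13, -12, -11]
fence z.07 y 20 [135, 135, 134, 135, 134, 133, 133, 133, 132, 133, 131, 71, 21, 22, 24, 45, 55, 55, 57, 59, 93, 123, 126, 126, 125, 126, 126, 126, 127, 126, 127, 126, 125, 126, 125, 125]
fence z.07 y 22 [135, 135, 135, 135, 135, 134, 134, 135, 133, 133, 130, 67, 21, 23, 25, 44, 54, 55, 54, 53, 68, 105, 111, 109, 110, 110, 110, 93, 55, 50, 51, 51, 53, 52, 52, 52]
fence z.07 y 24 [132, 131, 130, 132, 131, 131, 130, 131, 130, 129, 126, 65, 20, 23, 25, 44, 55, 55, 54, 55, 62, 105, 115, 115, 114, 114, 115, 92, 56, 54, 55, 54, 53, 54, 54, 54]
fence z.056 y 20 [137, 137, 137, 136, 136, 135, 135, 135, 135, 134, 134, 134, 134, 133, 136, 107, 35, 34, 46, 54, 57, 58, 59, 58, 57, 86, 121, 128, 129, 128, 129, 129, 129, 129, 128, 128]
fence z.056 y 22 [135, 137, 135, 135, 135, 134, 134, 134, 134, 133, 133, 133, 132, 132, 133, 93, 30, 23, 23, 29, 49, 54, 56, 57, 58, 85, 118, 123, 124, 124, 124, 124, 123, 125, 124, 124]
f
[... 218 characters left out ...]
, 57, 57, 58, 57, 56, 71, 118, 125, 126, 126, 126, 125, 126, 124, 125, 124, 124, 125, 124, 124, 124, 124, 123, 124, 124, 124, 124, 122, 123, 123, 124]
block top y 10 [60, 57, 58, 58, 59, 58, 58, 57, 55, 56, 71, 120, 128, 128, 128, 129, 128, 127, 126, 128, 127, 127, 128, 126, 127, 127, 127, 125, 126, 126, 126, 125, 126, 126, 125, 125]
block foot y -10 [130, 129, 128, 129, 128, 128, 128, 127, 128, 128, 122, 77, 54, 56, 57, 57, 58, 59, 58, 59, 58, 59, 58, 58, 58, 88, 122, 129, 128, 127, 129, 128, 129, 128, 128, 127]
block foot y 10 [135, 135, 135, 135, 134, 134, 134, 133, 134, 133, 126, 79, 56, 57, 58, 59, 59, 58, 58, 59, 59, 58, 59, 56, 57, 85, 121, 127, 127, 127, 127, 126, 126, 126, 126, 126]
```

Fence end −31, block end −35.3: there is about 4 mm still to go, and the block is jammed by friction from the downward force. I'll ease z and y, then slide in x.

Call:
drive_tool(
  commands=[
    [[-0.1, -0.016, 0], [0, 0, 0], 1],
    [[-0.1, -0.016, 0], [0, 0, 0], 1],
    [[-0.1, -0.016, 0], [0, 0, 0], 1],
    [[0.005, -0.03, 0.02], [0, 0, 0], 1],
    [[0, 0, 0.02], [0, 0, 0], 1],
    [[0, 0, 0], [0, 0, 0], 1],
    [[0, 0, 0], [0, 0, 0], 1],
    [[0, 0, 0], [0, 0, 0], 1],
    [[0, 0, 0], [0, 0, 0], 1],
    [[0, 0, 0], [0, 0, 0], 1],
  ],
)

```text
t: 29.55
eef_pos: [0.5647, 0.1524, 0.0409]
tcp_rot: [0.248, -3.131, 0.002]
ft_force: [-1.9, -10.7, 5.4]
gripper_width: 0.403
grasp_force: 61.4
```

Call:
drive_tool(
  commands=[
    [[0.003, -0.02, 0.03], [0, 0, 0], 1],
    [[0, 0, 0], [0, 0, 0], 1],
    [[0.05, 0.008, 0], [0, 0, 0], 1],
    [[0.05, 0.008, 0], [0, 0, 0], 1],
    [[0, 0, 0], [0, 0, 0], 1],
    [[0, 0, 0], [0, 0, 0], 1],
    [[0, 0, 0], [0, 0, 0], 1],
    [[0, 0, 0], [0, 0, 0], 1],
    [[0, 0, 0], [0, 0, 0], 1],
    [[0, 0, 0], [0, 0, 0], 1],
  ],
)

```text
t: 30.55
eef_pos: [0.5648, 0.1523, 0.041]
tcp_rot: [0.248, -3.129, 0.002]
ft_force: [-4.9, -8.6, 5.2]
gripper_width: 0.407
grasp_force: 61.6
```

Call:
drive_tool(
  commands=[
    [[0, 0, 0.03], [0, 0, 0], 1],
    [[0.05, 0.008, 0], [0, 0, 0], 1],
    [[0, 0, 0.03], [0, 0, 0], 1],
    [[0.05, 0.008, 0], [0, 0, 0], 1],
    [[0, 0, 0], [0, 0, 0], 1],
    [[0, 0, 0], [0, 0, 0], 1],
    [[0, 0, 0], [0, 0, 0], 1],
    [[0, 0, 0], [0, 0, 0], 1],
    [[0, 0, 0], [0, 0, 0], 1],
    [[0, 0, 0], [0, 0, 0], 1],
  ],
)

```text
t: 31.55
eef_pos: [0.5659, 0.1525, 0.0412]
tcp_rot: [0.248, -3.13, 0.002]
ft_force: [-2.3, -8.1, -1.8]
gripper_width: 0.403
grasp_force: 60.7
```

Call:
drive_tool(
  commands=[
    [[0.05, 0.008, 0], [0, 0, 0], 1],
    [[0.05, 0.008, 0], [0, 0, 0], 1],
    [[0, 0, 0], [0, 0, 0], 1],
    [[0, 0, 0], [0, 0, 0], 1],
    [[0, 0, 0], [0, 0, 0], 1],
    [[0, 0, 0], [0, 0, 0], 1],
    [[0, 0, 0], [0, 0, 0], 1],
    [[0, 0, 0], [0, 0, 0], 1],
    [[0, 0, 0], [0, 0, 0], 1],
    [[0, 0, 0], [0, 0, 0], 1],
  ],
)

```text
t: 32.55
eef_pos: [0.567, 0.1527, 0.0412]
tcp_rot: [0.248, -3.13, 0.002]
ft_force: [-2.6, -7.8, -2.2]
gripper_width: 0.405
grasp_force: 60.7
```

Call:
drive_tool(
  commands=[
    [[0.05, 0.008, 0], [0, 0, 0], 1],
    [[0.05, 0.008, 0], [0, 0, 0], 1],
    [[0, 0, 0], [0, 0, 0], 1],
    [[0, 0, 0], [0, 0, 0], 1],
    [[0, 0, 0], [0, 0, 0], 1],
    [[0, 0, 0], [0, 0, 0], 1],
    [[0, 0, 0], [0, 0, 0], 1],
    [[0, 0, 0], [0, 0, 0], 1],
    [[0, 0, 0], [0, 0, 0], 1],
    [[0, 0, 0], [0, 0, 0], 1],
  ],
)

```text
t: 33.55
eef_pos: [0.5679, 0.1529, 0.0412]
tcp_rot: [0.248, -3.129, 0.002]
ft_force: [-2.0, -7.3, -1.9]
gripper_width: 0.405
grasp_force: 60.7
```

Call:
drive_tool(
  commands=[
    [[0.05, 0.008, 0], [0, 0, 0], 1],
    [[0, 0, 0], [0, 0, 0], 1],
    [[0.05, 0.008, 0], [0, 0, 0], 1],
    [[0, 0, 0], [0, 0, 0], 1],
    [[0, 0, 0], [0, 0, 0], 1],
    [[0, 0, 0], [0, 0, 0], 1],
    [[0, 0, 0], [0, 0, 0], 1],
    [[0, 0, 0], [0, 0, 0], 1],
    [[0, 0, 0], [0, 0, 0], 1],
    [[0, 0, 0], [0, 0, 0], 1],
  ],
)

```text
t: 34.55
eef_pos: [0.5689, 0.153, 0.0412]
tcp_rot: [0.248, -3.129, 0.002]
ft_force: [-2.5, -7.1, -2.9]
gripper_width: 0.403
grasp_force: 60.7
```

Call:
drive_tool(
  commands=[
    [[0.05, 0.008, 0], [0, 0, 0], 1],
    [[0, 0, 0], [0, 0, 0], 1],
    [[0, 0, 0], [0, 0, 0], 1],
    [[0, 0, 0], [0, 0, 0], 1],
    [[0, 0, 0], [0, 0, 0], 1],
    [[0, 0, 0], [0, 0, 0], 1],
    [[0, 0, 0], [0, 0, 0], 1],
    [[0, 0, 0], [0, 0, 0], 1],
    [[0, 0, 0], [0, 0, 0], 1],
    [[0, 0, 0], [0, 0, 0], 1],
  ],
)

```text
t: 35.55
eef_pos: [0.5693, 0.1531, 0.0412]
tcp_rot: [0.248, -3.129, 0.002]
ft_force: [-2.6, -7.8, -1.4]
gripper_width: 0.405
grasp_force: 60.8
```

Call:
drive_tool(
  commands=[
    [[0.05, 0.008, 0], [0, 0, 0], 1],
    [[0, 0, 0], [0, 0, 0], 1],
    [[0, 0, 0], [0, 0, 0], 1],
    [[0.05, 0.008, 0], [0, 0, 0], 1],
    [[0, 0, 0], [0, 0, 0], 1],
    [[0, 0, 0], [0, 0, 0], 1],
    [[0, 0, 0], [0, 0, 0], 1],
    [[0, 0, 0], [0, 0, 0], 1],
    [[0, 0, 0], [0, 0, 0], 1],
    [[0, 0, 0], [0, 0, 0], 1],
  ],
)

```text
t: 36.55
eef_pos: [0.5693, 0.1531, 0.0412]
tcp_rot: [0.248, -3.128, 0.002]
ft_force: [-7.7, -8.4, 2.6]
gripper_width: 0.405
grasp_force: 61.4
```

Both fences are now in contact (x stopped after 4.6 mm travel, fx rising). I'll check tilt and stage-frame forces.

```bash
python3 - <<'E'
from h import *
from scipy.spatial.transform import Rotation as Q
s=bot.state();th=np.radians(9.05);R=np.array([[np.cos(th),-np.sin(th)],[np.sin(th),np.cos(th)]]);O=np.array([.570,.153])
M=Q.from_rotvec(s['tcp_rot']).as_matrix();print('tool z in stage',R.T@M[:2,2],'yaw y',np.degrees(np.arctan2(M[1,1],M[0,1])))
print('F stage',R.T@s['ft_force'][:2],s['ft_force'][2],'torque stage',R.T@s['wrist_torque'][:2],s['wrist_torque'][2])
f=snap('wrist','w6');F=210/np.tan(np.radians(f['fovy'])/2);T=f['pose'];im=cv2.cvtColor(f['pixels'],cv2.COLOR_RGB2GRAY)
def I(x,y,z):
    p=np.append(O+R@np.array([x,y])/1000,z); q=T[:3,:3].T@(p-T[:3,3]); 
    return int(cv2.getRectSubPix(im,(1,1),(float(f['cx']+F*q[0]/q[2]),float(f['cy']+F*q[1]/q[2])))[0,0])
xs=range(-38,-24);print(list(xs))
for n,y,z in(('fence foot',23,.056),('fence top',23,.07),('block foot',-12,.056),('block foot',12,.056),('block top',-10,.096),('block top',10,.096)):print(n,y,[I(x,y,z) for x in xs])
E
```

```text
tool z in stage [-0.00419783 -0.00089021] yaw y 99.0721601201801
F stage [-8.91813018 -7.08184374] 2.598114083606428 torque stage [-1.21996787  1.63710598] -0.09113434679687489
[-38, -37, -36, -35, -34, -33, -32, -31, -30, -29, -28, -27, -26, -25]
fence foot 23 [133, 134, 133, 133, 132, 133, 134, 95, 28, 24, 23, 36, 52, 54]
fence top 23 [131, 130, 133, 99, 28, 24, 24, 43, 54, 54, 55, 53, 66, 107]
block foot -12 [133, 132, 132, 132, 132, 132, 132, 118, 65, 55, 56, 57, 56, 58]
block foot 12 [136, 135, 135, 135, 136, 135, 135, 112, 62, 56, 58, 57, 58, 58]
block top -10 [57, 58, 57, 59, 58, 57, 58, 80, 120, 123, 124, 124, 124, 123]
block top 10 [59, 59, 59, 57, 57, 55, 56, 81, 122, 126, 125, 126, 126, 126]
```

Seated (block end −30.7 as predicted), yaw exact. A small tilt of 0.004 rad (nose down) remains; I'll level it and press down slightly.

Call:
drive_tool(
  commands=[
    [[0.02, 0.003, 0], [0.0005, -0.003, 0], 1],
    [[0.01, 0.002, -0.02], [0.0005, -0.003, 0], 1],
    [[0, 0, -0.02], [0, 0, 0], 1],
    [[0, 0, 0], [0, 0, 0], 1],
    [[0, 0, 0], [0, 0, 0], 1],
    [[0, 0, 0], [0, 0, 0], 1],
    [[0, 0, 0], [0, 0, 0], 1],
    [[0, 0, 0], [0, 0, 0], 1],
    [[0, 0, 0], [0, 0, 0], 1],
    [[0, 0, 0], [0, 0, 0], 1],
  ],
)

```text
t: 37.6
eef_pos: [0.5695, 0.1531, 0.0409]
tcp_rot: [-0.248, 3.13, -0.001]
ft_force: [-9.0, -9.2, 6.9]
gripper_width: 0.405
grasp_force: 61.8
```

```bash
cat > chk.py <<'E'
from h import *
from scipy.spatial.transform import Rotation as Q
s=bot.state();th=np.radians(9.05);R=np.array([[np.cos(th),-np.sin(th)],[np.sin(th),np.cos(th)]])
M=Q.from_rotvec(s['tcp_rot']).as_matrix();print('tool z in stage',R.T@M[:2,2],'yaw y',np.degrees(np.arctan2(M[1,1],M[0,1])),s['eef_pos'])
print('F stage',R.T@s['ft_force'][:2],s['ft_force'][2],'torque stage',R.T@s['wrist_torque'][:2],s['wrist_torque'][2])
E
python3 chk.py
```

```text
tool z in stage [ 0.00164631 -0.00081694] yaw y 99.06660237584366 [0.56945943 0.15309012 0.04090203]
F stage [-10.33589883  -7.6199294 ] 6.929541073305018 torque stage [-1.28068656  1.81860496] -0.12443980551374487
```

```bash
python3 -c "
from plant import order
print(order.close_job())"
```

```text
the job is handed in; nothing more can be done
None
```

The stage is turned into the 1.571 detent, and the wear block sits flat, groove up, still gripped and pressed into both fences (about 10 N towards the short one, 8 N towards the long one); I handed it in at 37.6 s, with nothing else on the bench moved as far as I saw.

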